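# Fit the sprung door into a small cabinet

## Robot

A 6-joint arm with a two-finger parallel gripper is mounted at the origin on the work surface. World frame = base frame: x ahead of the robot, y to its left, z up, the work surface at z = 0. Lengths are in mm, angles in rad, forces in N, time in s.
With the tool pointing down it reaches from about 350 to 875 mm from the base axis. Payload 4.2 kg.
Tool frame: the origin (TCP) lies at the very end of the fingers, on their centre line; the grasp point (between the pads) lies 19 mm behind it; z points along the fingers, y is the direction in which the jaws open and shut (so a half turn about z gives the same grasp; the last joint's range is limited). The gripper opens to 85 mm and grips with 20 to 120 N. Pads are 22 mm wide; open, the fingers measure 114 mm over their backs; the gripper's body (76 mm by 85 mm) begins 54 mm behind the grasp point. The pads swing forward as they close: fully open they stand 13 mm farther back than shut.
Start: joints at [1.401, 0.385, 0.008, 0, -1.194, -0.259], TCP at [259.829, 568.408, 231.312] pointing down, gripper open.
Joint ranges: [-3.14, 3.14], [-1.21, 2.06], [-1.07, 1.41], [-3.16, 2.05], [-2.99, -0.16], [-3.1, 3.1]. Speed limits (rad/s): [2.79, 2.79, 3.14, 3.14, 3.14, 3.14].

## Interface

Orientations are given as a unit quaternion [x, y, z, w].
In Python, from bench import arm, optics, job gives the robot as it stands.
- The arm moves only by the tool send_rows, never from a script. Its argument "steps" is a list that holds one entry, the list of rows, each a list of 5 numbers: the shift along the tool's x, y, z in cm, then the turn about the tool's z in rad, then the opening, from 0 (shut) to 1 (fully open). A call has 1 to 10 rows; each row shifts and turns the pose as measured when the row begins, along the tool's axes as they then stand; what a row does not reach is not made up. A row lasts 1/12 s, in which the tool goes at most 41.7 mm and 7.16 degrees, less where a joint would pass 70% of its speed; a pose out of reach is approached as far as the arm can. A call with a gripper value outside its range is refused whole. The fingers move at their own pace and stop on an object; the grip force is fixed at half the most. Time passes only in rows, so rows that do not move let the fingers close. It gives the time, the measured TCP pose, the force and the opening at its end, in the units of the state.
- arm.read_state(): the state, without advancing time (a new reading comes with each control period).
- optics.get_image(name): name is "side" or "top" or "wrist"; returns (picture, depth): 480x640x3 uint8, blue, green, red; 480x640 float32, mm along the optical axis (not along the pixel's ray), 0 where there is no reading.
- optics.get_calibration(name): a dict with "K" (3x3 intrinsics, pixels), "rvec" (rotation vector, rad) and "tvec" (3), from world to camera coordinates, as OpenCV has them; the wrist camera has in their place "hand_eye" (4x4, takes a point from camera to tool coordinates, whose origin is the TCP and whose axes are the flange's). Camera axes: x right, y down, z forward; pixel columns grow to the right and rows downward; lengths in mm; the calibration is good to about 2 mm. A picture is of the moment at which its call begins: read the wrist's pose just before it. get_calibration takes no time and is no camera call.
- job.job_done(): hands the job in, once; it reports no verdict.
The state is a dict: "clock": time; "joints": joint angles; "joint_vel": joint speeds; "joint_efforts": joint torques, N m; "position": TCP position; "ee_rot": TCP orientation; "contact_force": force on the tool from outside, world axes, zero at the start; "wrist_torque": the same for the moment, N m; "gripper_width": finger opening in mm.
Only numpy, scipy, OpenCV 4.12 (cv2) and the standard library are available. Lean on these libraries where they do the work, as an engineer would, in place of code of your own. Each camera call takes 0.05 s, during which the arm holds its last target. There are 200 camera calls.

## Task

Fit the blue door into the small cabinet that lies on its back on the bench: tuck one end of it under the bright metal lip, push back the spring strip there, lower the other end between the white guides, and let the door slide under the dark wooden lip until it is fully home and flat in its grooves, handle up. Then let go of it. Leave the other things on the bench where they are.

Things in the scene. Friction and masses are not known exactly. Their poses are not given: they have to be found in the camera images.
- door: Blue plywood door, 150 x 120 x 6 mm, about 0.17 kg, lying loose and flat, handle up. Origin: centre of its underside; x along the 150 mm length, y along the width, z up out of the handle side. A dark wooden bar handle stands in the middle: 16 mm along x, 60 mm along y, its top 30 mm above the underside. The two ends are alike: either way round will do.
- cabinet: Plywood wall cabinet lying on its back, opening up, fixed to the bench. 190 mm along x, 176 along y, 80 high. Origin: centre of its underside; z up; -x: metal-lip end (towards the robot), +x: wooden-lip end. Ledges for the door at z = 60 mm. Home, the door's origin is at x = 8, z = 60 mm, y between the guides.
- guides_mid (a point): Middle of the opening, at the height of the guides' tops: (5, 0, 80) mm in the cabinet's frame. Two white guide strips, 6 mm wide and 122 mm long (x -56 to 66, z 60 to 80 mm), flank the door, 124 mm apart (2 mm play each side). As a pair they are set up to 7 mm left or right of this point, differently each time and not reported: look or feel. They do not give.
- metal_lip (a point): Middle of the free edge of the bright metal lip, on its underside: (-61, 0, 74) mm in the cabinet's frame, same axes. The lip is 6 mm thick. Under it is a groove 14 mm high (z 60 to 74 mm) with a spring strip 3 mm behind the free edge, which can be pushed back 19 mm: a door's end goes up to 22 mm under this lip, and is still 6 mm under it when home.
- wood_lip (a point): Middle of the free edge of the dark wooden lip, on its underside: (73, 0, 68) mm in the cabinet's frame, same axes. The lip is 12 mm thick. Under it is a groove 8 mm high and 10 mm deep (bottom at x = 83 mm). The gap between the lips, 134 mm, is shorter than the door: tilt it 8 to 11 degrees, low end at least 17 mm under the metal lip, then lower the high end past this lip.
- strip (a joint): How far the red spring strip in the deep groove is pushed back towards the cabinet's -x (m): 0 = at rest, 0.019 = as far as it goes. The spring pushes with about 2.1 N at rest and 0.35 N more for each mm (about 3 N with the door home, 7 N at 14 mm, 8.5 N at the end).
- glue: Bystander: white glue bottle with red cap, 60 mm across, 170 mm high, standing; origin at the centre of its base.
- screws: Bystander: amber glass jar of screws, 68 mm across, 80 mm high, standing; origin at the centre of its base.
- screwdriver: Bystander: screwdriver, 200 mm long, lying on the bench; origin at its middle, x along its length.
- hammer: Bystander: hammer lying on the bench, 260 mm long; origin at its middle, x along its length.
- offcut: Bystander: wooden off-cut 110 x 45 x 30 mm; origin at the centre of its underside.
- sander: Bystander: cork sanding block with red top, 100 x 60 x 32 mm; origin at the centre of its underside.
Not all that is in view belongs to the job. Several things have the shape of the door; the one meant has the colours described above.

How it is judged:
By the outcome, as a careful person would: the job done as asked, in the order asked, and still so for the second after the job is handed in, with the robot touching nothing.
It also fails if it takes over 58 s, if anything falls off the work surface, if the arm or the gripper's body presses on something with over 40 N, if the wrist force passes 120 N, or if a joint passes its speed limit or range.

## Working session

There is one attempt and no reset: what is moved stays moved. The work goes in short steps, Python scripts to look and compute and a tool call to move; the robot and the scene stay as the last step left them, time stands still between calls to the robot, and variables do not carry over. Pictures are saved under pics/ and viewed, about 8 in all and at most 12, crops included, and the job is handed in when it is done.

Besides the shell and the picture viewer there is one more tool, called after "Call:" as a command line: name --argument value ..., lists and objects as JSON in quotes. send_rows: Moves the arm, as the interface text tells. Its arguments: {"type":"object","properties":{"steps":{"type":"array","items":{"type":"array","items":{"type":"array","items":{"type":"number"}}}}},"required":["steps"]}

```bash
mkdir -p pics; ls; python3 - <<'E'
from bench import arm, optics, job
import cv2, numpy as np
s=arm.read_state(); print({k:np.round(v,3).tolist() for k,v in s.items()})
for n in("top","side"):
    im,d=optics.get_image(n); cv2.imwrite(f"pics/{n}0.png",im); np.save(f"{n}0.npy",d)
    c=optics.get_calibration(n); print(n,{k:np.round(v,3).tolist() for k,v in c.items()})
print(optics.get_calibration("wrist"))
E
```

```text
pics
{'clock': 0.0, 'joints': [1.401, 0.386, 0.007, -0.0, -1.194, -0.259], 'joint_vel': [-0.002, -0.001, 0.002, 0.0, -0.0, 0.001], 'joint_efforts': [-0.001, -39.229, 18.84, 4.186, -0.005, -0.0], 'position': [259.608, 567.887, 230.215], 'ee_rot': [0.977, -0.213, -0.0, 0.001], 'contact_force': [-0.828, 0.339, -0.095], 'wrist_torque': [0.023, 0.029, -0.025], 'gripper_width': 85.45}
top {'K': [[481.034, 0.0, 313.073], [0.0, 481.034, 233.545], [0.0, 0.0, 1.0]], 'rvec': [2.221, -2.16, 0.09], 'tvec': [-34.742, 585.819, 1089.151]}
side {'K': [[543.98, 0.0, 313.641], [0.0, 543.98, 237.616], [0.0, 0.0, 1.0]], 'rvec': [2.134, -0.624, 0.329], 'tvec': [-491.221, 259.333, 1256.623]}
{'K': array([[336.39652338,   0.        , 317.03873396],
       [  0.        , 336.39652338, 240.37163376],
       [  0.        ,   0.        ,   1.        ]]), 'hand_eye': array([[-3.72625834e-04, -9.59248023e-01, -2.82565199e-01,
         7.15958959e+01],
       [ 9.99999812e-01, -4.95154933e-04,  3.62219506e-04,
        -9.75231155e-02],
       [-4.87371897e-04, -2.82565011e-01,  9.59248027e-01,
        -1.40869987e+02],
       [ 0.00000000e+00,  0.00000000e+00,  0.00000000e+00,
         1.00000000e+00]])}
```

View pics/top0.png

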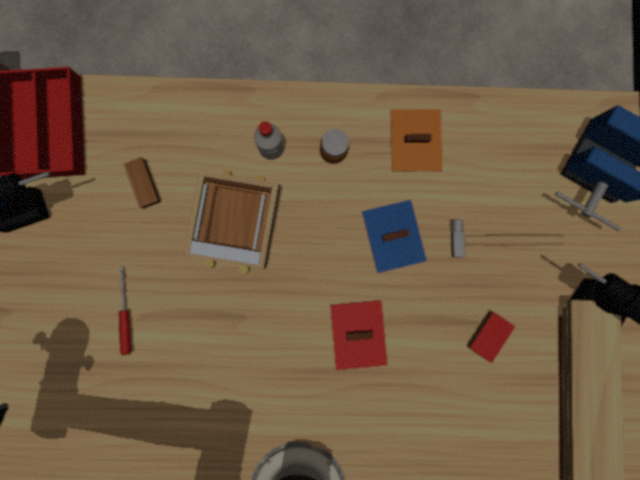

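The top view is taken with +x up and +y left. Three plates have the door's shape: orange at (416,140), blue at (394,236) and red at (358,335). I choose the blue one. The cabinet is at about (232,222), with its metal lip at the bottom (towards the robot) at about (225,252).

```bash
cat > h.py <<'E'
from bench import arm, optics, job
import cv2, numpy as np
from scipy.spatial.transform import Rotation as R
def ext(n):
    c=optics.get_calibration(n)
    if n!="wrist":
        r=cv2.Rodrigues(np.array(c["rvec"]))[0]; T=np.eye(4); T[:3,:3]=r.T; T[:3,3]=-r.T@np.array(c["tvec"]).ravel()
    else:
        s=arm.read_state(); T=np.eye(4); T[:3,:3]=R.from_quat(s["ee_rot"]).as_matrix(); T[:3,3]=s["position"]; T=T@c["hand_eye"]
    return np.array(c["K"]),T
def cloud(d,K,T):
    v,u=np.indices(d.shape); p=np.stack([(u-K[0,2])/K[0,0]*d,(v-K[1,2])/K[1,1]*d,d],-1)
    P=p@T[:3,:3].T+T[:3,3]; P[d==0]=np.nan; return P
def ray(uv,z,K,T):  # pixel -> world point at height z
    r=T[:3,:3]@np.array([(uv[0]-K[0,2])/K[0,0],(uv[1]-K[1,2])/K[1,1],1]); return T[:3,3]+r*(z-T[2,3])/r[2]
def rect(P,m):
    q=P[m][:,:2]; q=q[~np.isnan(q).any(1)]; return cv2.minAreaRect(q.astype(np.float32))
E
python3 - <<'E'
from h import *
im=cv2.imread("pics/top0.png"); d=np.load("top0.npy"); K,T=ext("top"); P=cloud(d,K,T)
hsv=cv2.cvtColor(im,cv2.COLOR_BGR2HSV)
m=(hsv[...,0]>95)&(hsv[...,0]<125)&(hsv[...,1]>120); b=np.zeros_like(m); b[195:280,355:435]=1
print("door",rect(P,m&b),np.nanmedian(P[m&b][:,2]))
b[:]=0;b[160:285,175:295]=1
m=(P[...,2]>70)&(P[...,2]<95)&b; print("cab",rect(P,m),m.sum(),np.nanmedian(P[m][:,2]))
big=cv2.resize(im[165:280,175:435],None,fx=3,fy=3,interpolation=cv2.INTER_CUBIC); cv2.imwrite("pics/crop1.png",big)
E
```

```text
door ((588.1654052734375, -208.19491577148438), (144.3381805419922, 115.04801177978516), 15.198188781738281) 5.192210512097631
cab ((610.5960083007812, 162.62478637695312), (177.25778198242188, 190.77464294433594), 81.81889343261719) 3224 79.11053088099254
```

View pics/crop1.png

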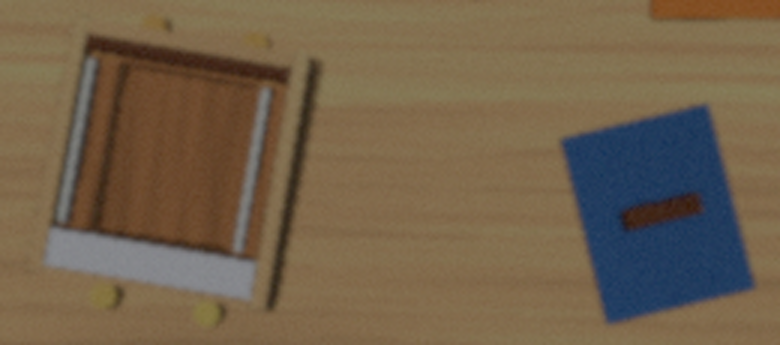

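The crop confirms it: the blue door is at crop (655,215), with a dark bar handle and a yaw of about +15°. In the cabinet, the white guides run near crop (78,140) and (252,170), the metal lip is at the bottom and the wooden lip at the top; the cabinet's yaw is about -8°. I'll look at the cabinet from above first.

Call:
send_rows --steps '[[[3.5,1.7,-0.3,0,1],[3.5,1.7,-0.3,0,1],[3.5,1.7,-0.3,0,1],[3.5,1.7,-0.3,0,1],[3.5,1.7,-0.3,0,1],[3.5,1.7,-0.3,0,1],[3.5,1.7,-0.3,0,1],[3.5,1.7,-0.3,0,1],[3.5,1.7,-0.3,0,1],[3.5,1.7,-0.3,0,1]]]'

```text
clock: 0.93
position: [511.2, 260.2, 255.4]
ee_rot: [0.979, -0.206, -0.003, 0.006]
contact_force: [1.2, 0.7, 1.2]
gripper_width: 85.3
```

Call:
send_rows --steps '[[[2.8,1.3,1.6,0,1],[2.8,1.3,1.6,0,1],[2.8,1.3,1.6,0,1],[2.8,1.3,1.6,0,1],[0,0,0,-0.1,1],[0,0,0,-0.1,1],[0,0,0,-0.1,1],[0,0,0,0,1],[0,0,0,0,1]]]'

```text
clock: 1.68
position: [598.7, 151.8, 184.2]
ee_rot: [0.998, -0.059, -0.007, 0.007]
contact_force: [-0.3, 0.3, -0.4]
gripper_width: 85.5
```

```bash
python3 - <<'E'
from h import *
K,T=ext("wrist"); im,d=optics.get_image("wrist"); cv2.imwrite("pics/w1.png",im); np.savez("w1.npz",d=d,K=K,T=T)
s=arm.read_state(); print(s["position"],R.from_quat(s["ee_rot"]).as_matrix().round(3))
P=cloud(d,K,T); m=(P[...,2]>74)&(P[...,2]<92); print(rect(P,m),np.nanmedian(P[m][:,2]))
E
```

```text
[598.64478567 151.88366564 184.1719606 ] [[ 0.993 -0.117 -0.015]
 [-0.117 -0.993 -0.012]
 [-0.014  0.014 -1.   ]]
((606.9129638671875, 162.90927124023438), (176.78390502929688, 190.72564697265625), 81.87683868408203) 78.25095680111306
```

View pics/w1.png

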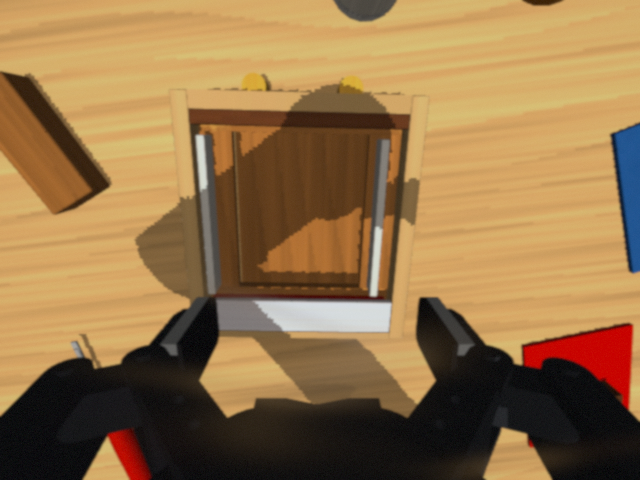

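The wrist view shows the cabinet: guides at the left (200,135)-(212,292) and right (385,140)-(375,295), metal lip at the bottom (305,313), wooden lip at the top (300,118). Next I'll measure where the guides sit between the walls.

```bash
python3 - <<'E'
from h import *
z=np.load("w1.npz"); P=cloud(z["d"],z["K"],z["T"])
im=cv2.imread("pics/w1.png")
c=np.array([606.9,162.9]); a=np.radians(-8.12)
Q=(P[...,:2]-c)@np.array([[np.cos(a),-np.sin(a)],[np.sin(a),np.cos(a)]])
m=(abs(P[...,2]-79)<6)
for lo,hi in((-50,-20),(-20,10),(10,40),(40,62)):
    k=m&(Q[...,0]>lo)&(Q[...,0]<hi)&(abs(Q[...,1])<100)
    h,e=np.histogram(Q[...,1][k],bins=np.arange(-96,97,2)); print(lo,[(int(e[i]),int(h[i])) for i in range(len(h)) if h[i]>3])
    y=Q[...,1][k]
    for s in(1,-1):
        g=y[(s*y>50)&(s*y<78)]; w=y[(s*y>78)]; print(s,"guide",np.percentile(g,[3,50,97]).round(1),"wall",np.percentile(w,[3,50,97]).round(1))
for y0 in(-30,0,30):
    k=(abs(Q[...,1]-y0)<3)&(abs(Q[...,0])<100); x=Q[...,0][k]; zz=P[...,2][k]; o=np.argsort(x)
    b=np.floor(x/3)*3; print(y0,[(int(v),round(float(np.median(zz[b==v])))) for v in np.unique(b)])
E
```

```text
-50 [(-88, 69), (-86, 87), (-84, 94), (-82, 84), (-80, 85), (-78, 113), (-76, 41), (-64, 52), (-62, 87), (-60, 89), (-58, 73), (66, 128), (68, 98), (70, 87), (72, 14), (74, 34), (76, 129), (78, 99), (80, 88), (82, 88), (84, 97), (86, 73)]
1 guide [66.5 70.5 77.6] wall [78.3 82.9 87.4]
-1 guide [-77.7 -61.5 -57.3] wall [-87.3 -82.8 -78.4]
-20 [(-88, 77), (-86, 95), (-84, 94), (-82, 101), (-80, 100), (-78, 119), (-76, 51), (-64, 50), (-62, 102), (-60, 103), (-58, 78), (66, 145), (68, 103), (70, 98), (72, 18), (74, 24), (76, 167), (78, 93), (80, 105), (82, 104), (84, 100), (86, 85)]
1 guide [66.5 70.6 77.7] wall [78.4 82.9 87.6]
-1 guide [-77.6 -61.4 -57.3] wall [-87.3 -82.7 -78.2]
10 [(-88, 87), (-86, 109), (-84, 105), (-82, 113), (-80, 106), (-78, 116), (-76, 70), (-64, 56), (-62, 116), (-60, 110), (-58, 89), (66, 162), (68, 118), (70, 109), (72, 24), (74, 33), (76, 167), (78, 119), (80, 115), (82, 110), (84, 109), (86, 95)]
1 guide [66.5 70.5 77.7] wall [78.2 82.7 87.4]
-1 guide [-77.6 -61.4 -57.3] wall [-87.4 -82.8 -78.3]
40 [(-88, 70), (-86, 84), (-84, 81), (-82, 89), (-80, 87), (-
[... 1611 characters left out ...]
 (90, 78), (93, 78)]
30 [(-96, 78), (-93, 78), (-90, 78), (-87, 78), (-84, 79), (-81, 79), (-78, 78), (-75, 78), (-72, 78), (-69, 78), (-66, 64), (-63, 73), (-60, 53), (-57, 31), (-54, 31), (-51, 31), (-48, 31), (-45, 32), (-42, 31), (-39, 32), (-36, 31), (-33, 31), (-30, 31), (-27, 31), (-24, 32), (-21, 198), (-18, 212), (-15, 213), (-12, 217), (-9, 219), (-6, 224), (-3, 224), (0, 224), (3, 243), (6, 259), (9, 260), (12, 31), (15, 31), (18, 31), (21, 31), (24, 31), (27, 31), (30, 31), (33, 31), (36, 31), (39, 31), (42, 31), (45, 31), (48, 31), (51, 31), (54, 31), (57, 31), (60, 31), (63, 31), (66, 31), (69, 58), (72, 77), (75, 78), (78, 78), (81, 78), (84, 78), (87, 78), (90, 79), (93, 78)]
```

Call:
send_rows --steps '[[[0.3,4.0,0,0,1],[0.3,4.0,0,0,1],[0.3,4.0,0,0,1],[0.3,4.0,0,0,1],[0.3,4.0,0,0,1],[0.3,4.0,0,0,1],[0.3,4.0,0,0,1],[0.3,4.0,0,0,1],[0.3,4.0,0,0,1],[0,0,0,0,1]]]'

```text
clock: 2.57
position: [583.3, -216.5, 190.8]
ee_rot: [0.998, -0.061, -0.004, 0.006]
contact_force: [1.4, 0.8, -0.7]
gripper_width: 85.4
```

Call:
send_rows --steps '[[[0,0,1.4,-0.1,1],[0,0,1.4,-0.1,1],[0,0,1.4,-0.1,1],[0,0,1.4,-0.1,1],[0,0,0,0,1],[0,0,0,0,1]]]'

```text
clock: 3.07
position: [583.5, -220.5, 135.6]
ee_rot: [0.99, 0.138, -0.002, 0.006]
contact_force: [-0.2, 0.7, 0.2]
gripper_width: 85.4
```

```bash
cat >> h.py <<'E'
def look_door(name):
    K,T=ext("wrist"); s=arm.read_state(); im,d=optics.get_image("wrist"); cv2.imwrite(f"pics/{name}.png",im); P=cloud(d,K,T)
    M=R.from_quat(s["ee_rot"]).as_matrix(); print("tcp",s["position"].round(1) if hasattr(s["position"],"round") else s["position"],"yaw",np.degrees(np.arctan2(M[1,0],M[0,0])).round(2),"z",M[:,2].round(3))
    hsv=cv2.cvtColor(im,cv2.COLOR_BGR2HSV); m=(hsv[...,0]>95)&(hsv[...,0]<125)&(hsv[...,1]>120)&(hsv[...,2]>60)
    n,l,st,_=cv2.connectedComponentsWithStats(m.astype(np.uint8)); m=l==1+np.argmax(st[1:,4])
    print("plate",rect(P,m),np.nanmedian(P[m][:,2]))
    h=(P[...,2]>22)&(P[...,2]<40); c=np.nanmedian(P[m][:,:2],0); h&=np.linalg.norm(P[...,:2]-c,axis=-1)<45
    print("handle",rect(P,h),np.nanmedian(P[h][:,2]),h.sum())
E
python3 -c "
from h import *
look_door('w2')"
```

```text
tcp [ 583.5 -220.5  135.6] yaw 15.91 z [-0.003 -0.013 -1.   ]
plate ((585.3499145507812, -207.9989013671875), (147.7291717529297, 117.77776336669922), 15.026004791259766) 4.281171539791842
handle ((585.5213012695312, -208.40077209472656), (16.5313720703125, 60.02919006347656), 15.711302757263184) 28.149749830343737 1718
```

Call:
send_rows --steps '[[[0.3,-0.6,2.5,0.0,0.84],[0.3,-0.5,2.5,0.0,0.84],[0,0,2.5,0.0,0.84],[0,0,1,0,0.84],[0,0,0,0,0.84]]]'

```text
clock: 3.53
position: [592.6, -208.5, 56.0]
ee_rot: [0.991, 0.134, 0.005, 0.009]
contact_force: [-0.3, 0.5, 0.9]
gripper_width: 71.6
```

```bash
python3 -c "
from h import *
look_door('w3')"
```

```text
tcp [ 592.6 -208.5   56. ] yaw 15.37 z [ 0.013 -0.016 -1.   ]
plate ((585.1002807617188, -208.25108337402344), (148.84194946289062, 119.14666748046875), 14.986053466796875) 4.340831393660295
handle ((585.5203247070312, -208.40281677246094), (16.7512264251709, 60.07823944091797), 14.647415161132812) 28.194393475265272 3312
```

View pics/w3.png

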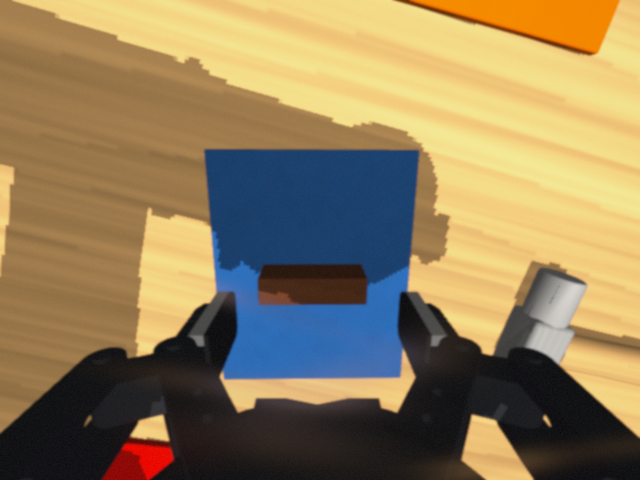

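Call:
send_rows --steps '[[[-0.4,-0.1,1.5,0.0,0.82],[-0.3,-0.1,1.5,0.0,0.82],[0,0,0.8,0.0,0.82],[0,0,0.2,0,0.82],[0,0,0,0,0.82]]]'

```text
clock: 4.0
position: [593.4, -210.5, 25.0]
ee_rot: [0.991, 0.133, 0.014, 0.012]
contact_force: [0.1, -0.7, 0.5]
gripper_width: 69.9
```

Call:
send_rows --steps '[[[-0.4,-0.2,0,0.0,0.82],[-0.3,-0.1,0,0.0,0.82],[0,0,0.5,0.0,0.82],[0,0,0.5,0,0.82],[0,0,0,0,0.82]]]'

```text
clock: 4.42
position: [588.6, -210.1, 18.7]
ee_rot: [0.991, 0.133, 0.018, 0.013]
contact_force: [-0.6, -0.5, -0.8]
gripper_width: 70.3
```

Call:
send_rows --steps '[[[-0.2,-0.1,0.3,0.0,0.82],[-0.1,-0.1,0.4,0.0,0.82],[0,0,0.4,0.0,0.82],[0,0,0.4,0.0,0.82],[0,0,0,0,0.82]]]'

```text
clock: 4.83
position: [585.3, -209.1, 1.6]
ee_rot: [0.991, 0.133, 0.017, 0.013]
contact_force: [0.6, 0.5, 0.3]
gripper_width: 70.3
```

Call:
send_rows --steps '[[[0,0,0.2,0.0,0.82],[0,0,0.2,0.0,0.82],[0,0,0,0,0.82]]]'

```text
clock: 5.08
position: [586.1, -209.2, 0.4]
ee_rot: [0.991, 0.134, 0.017, 0.014]
contact_force: [-0.3, 0.5, -0.5]
gripper_width: 70.1
```

Call:
send_rows --steps '[[[0,0,-0.2,0,0.6],[0,0,0,0,0.5],[0,0,0,0,0.5],[0,0,0,0,0.5],[0,0,0,0,0.5],[0,0,0,0,0.5]]]'

```text
clock: 5.58
position: [586.6, -209.2, 3.0]
ee_rot: [0.991, 0.134, 0.018, 0.014]
contact_force: [-0.6, 0.5, 1.2]
gripper_width: 59.1
```

The door is gripped by the ends of its handle at 59 mm, so it can pivot about its y axis. Now I'll lift and turn it.

Call:
send_rows --steps '[[[0,0,-1.0,0,0.4],[0,0,-2.5,0,0.4],[0,0,-2.5,0,0.4],[0,0,-2.5,0,0.4],[0,0,-2.5,0,0.4],[0,0,-2.5,0.1,0.4],[0,0,-1.5,0.1,0.4],[0,0,0,0.1,0.4],[0,0,0,0.1,0.4],[0,0,0,0,0.4]]]'

```text
clock: 6.42
position: [575.3, -204.9, 157.3]
ee_rot: [0.997, -0.076, 0.014, 0.008]
contact_force: [-0.3, -1.0, -2.3]
gripper_width: 59.0
```

Call:
send_rows --steps '[[[0,-3.5,0,0,0.4],[0,-4.0,0,0,0.4],[0,-4.0,0,0,0.4],[0,-4.0,0,0,0.4],[0,-4.0,0,0,0.4],[0,-4.0,0,0,0.4],[0,-4.0,0,0,0.4],[0,-4.0,0,0,0.4],[0,-4.0,0,0,0.4],[0,0,0,0,0.4]]]'

```text
clock: 7.25
position: [623.8, 158.1, 146.8]
ee_rot: [0.998, -0.067, 0.008, 0.009]
contact_force: [-0.5, -1.1, -2.7]
gripper_width: 59.2
```

```bash
cat >> h.py <<'E'
def look_held(name,cam="wrist"):
    K,T=ext(cam); s=arm.read_state(); im,d=optics.get_image(cam); cv2.imwrite(f"pics/{name}.png",im); P=cloud(d,K,T)
    M=R.from_quat(s["ee_rot"]).as_matrix(); print("tcp",np.round(s["position"],1),"yaw",np.degrees(np.arctan2(M[1,0],M[0,0])).round(2),"zax",M[:,2].round(3),"F",np.round(s["contact_force"],1))
    hsv=cv2.cvtColor(im,cv2.COLOR_BGR2HSV); m=(hsv[...,0]>95)&(hsv[...,0]<125)&(hsv[...,1]>120)&(hsv[...,2]>40)&(np.linalg.norm(P[...,:2]-np.array(s["position"])[:2],axis=-1)<110)
    r=rect(P,m); q=P[m]; A=np.c_[q[:,:2]-r[0],np.ones(len(q))]; f=np.linalg.lstsq(A,q[:,2],rcond=None)[0]
    c=np.array([606.9,162.9]); a=np.radians(-8.12); ex=np.array([np.cos(a),np.sin(a)]); ey=np.array([-np.sin(a),np.cos(a)])
    print(cam,"plate",np.round(r[0],1),np.round(r[1],1),round(r[2],2),"slope in cab x,y deg",np.degrees(np.arctan([f[:2]@ex,f[:2]@ey])).round(2),"z",f[2].round(1))
    g=np.array(r[0])-c; print("door centre in cab",np.round([g@ex,g@ey],1))
    return im,P,m
E
python3 -c "
from h import *
look_held('w4'); look_held('t4','top')
im,d=optics.get_image('side'); cv2.imwrite('pics/s4.png',im)"
```

```text
tcp [623.8 158.1 146.8] yaw -7.72 zax [ 0.015 -0.02  -1.   ] F [-0.5 -1.1 -2.7]
wrist plate [632.1 157.8] [118.9 131.4] 81.92 slope in cab x,y deg [-3.14  0.6 ] z 151.2
door centre in cab [25.7 -1.5]
tcp [622.7 155.6 146.4] yaw -7.8 zax [ 0.013 -0.021 -1.   ] F [-0.3 -0.3 -3.1]
top plate [625.1 162.7] [147.4 146.7] 82.13 slope in cab x,y deg [-0.9  -3.28] z 149.6
door centre in cab [18.1  2.3]
```

View pics/w4.png

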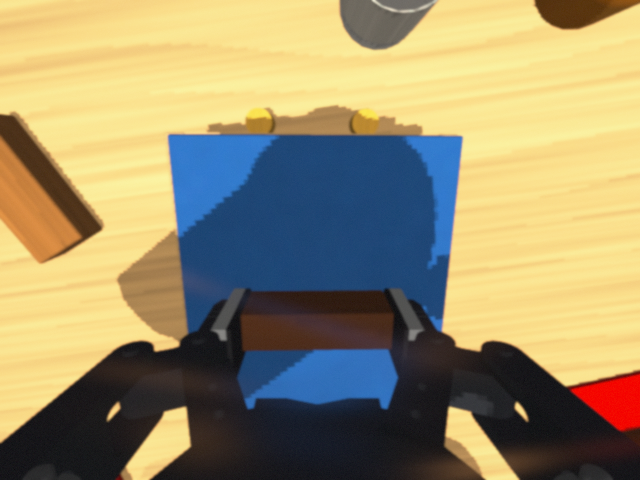

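View pics/s4.png

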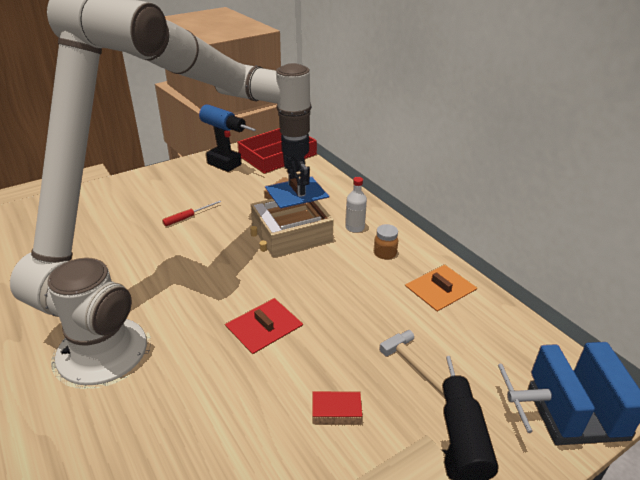

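The wrist view shows the held door square with the cabinet: its far end is at row 135, and its handle lies between the pads at (315,320). The side view agrees, with the door over the cabinet at (297,192). The door needs about 9 mm more towards +y to meet the guides.

Call:
send_rows --steps '[[[-0.1,-0.4,0.5,0,0.4],[-0.1,-0.3,0.8,0,0.4],[0,-0.2,0.8,0,0.4],[0,0,0.8,0,0.4],[0,0,0.5,0,0.4],[0,0,0,0,0.4],[0,0,0,0,0.4]]]'

```text
clock: 7.98
position: [620.0, 153.6, 107.4]
ee_rot: [0.997, -0.074, 0.004, 0.012]
contact_force: [1.0, -0.6, -1.5]
gripper_width: 58.9
```

```bash
cat >> h.py <<'E'
def st():
    s=arm.read_state(); p=np.array(s["position"]); M=R.from_quat(s["ee_rot"]).as_matrix(); a=np.radians(-8.12); g=p[:2]-[606.9,162.9]
    ex=np.array([np.cos(a),np.sin(a)]); ey=np.array([-np.sin(a),np.cos(a)]); f=np.array(s["contact_force"])
    print("t",s["clock"],"TCPcab",np.round([g@ex,g@ey,p[2]],1),"yaw",np.degrees(np.arctan2(M[1,0],M[0,0])).round(2),"lean x,y deg",np.degrees([M[:2,2]@ex,M[:2,2]@ey]).round(2),"Fcab",np.round([f[:2]@ex,f[:2]@ey,f[2]],1),"w",round(s["gripper_width"],1))
E
python3 -c "
from h import *
st()"
```

```text
t 7.9833 TCPcab [ 14.3  -7.4 107.4] yaw -8.44 lean x,y deg [ 0.57 -1.32] Fcab [ 1.  -0.4 -1.5] w 58.9
```

Call:
send_rows --steps '[[[0,-0.5,0,-0.01,0.4],[0,-0.5,0,0,0.4],[0,0,0,0,0.4],[0,0,0,0,0.4]]]'

```text
clock: 8.32
position: [622.3, 164.2, 107.7]
ee_rot: [0.998, -0.068, 0.005, 0.012]
contact_force: [-0.7, 0.1, -1.6]
gripper_width: 58.7
```

```bash
python3 -c "
from h import *
st()"
```

```text
t 8.3167 TCPcab [ 15.1   3.4 107.7] yaw -7.83 lean x,y deg [ 0.64 -1.29] Fcab [-0.7  0.  -1.6] w 58.7
```

```bash
python3 -c "
from h import *
im,P,m=look_held('w5'); st()
a=np.radians(-8.12); Q=(P[...,:2]-[606.9,162.9])@np.array([[np.cos(a),-np.sin(a)],[np.sin(a),np.cos(a)]])
for lo,hi in((0,20),(40,60),(60,80)):
  k=m&(Q[...,0]>lo)&(Q[...,0]<hi); y=Q[...,1][k]; print(lo,np.percentile(y,[.5,99.5]).round(1), np.percentile(y,[.5,99.5]).mean().round(2))
print('far end x',np.percentile(Q[...,0][m],99.5))
"
```

```text
tcp [622.3 164.2 107.7] yaw -7.83 zax [ 0.008 -0.024 -1.   ] F [-0.7  0.1 -1.6]
wrist plate [630.1 163.6] [119.9 132.3] 81.85 slope in cab x,y deg [-3.69  0.44] z 112.4
door centre in cab [22.9  4. ]
t 8.3667 TCPcab [ 15.2   3.6 107.9] yaw -7.83 lean x,y deg [ 0.66 -1.27] Fcab [-0.2 -0.  -1.8] w 58.8
0 [-55.1  63.2] 4.01
40 [-54.8  62.8] 4.01
60 [-54.8  62.8] 4.01
far end x 88.61987814868687
```

Call:
send_rows --steps '[[[0,-0.1,0.5,0,0.4],[0,0,0.5,0,0.4],[0,0,0.5,0,0.4],[0,0,0,0,0.4]]]'

```text
clock: 8.7
position: [622.8, 165.5, 92.1]
ee_rot: [0.998, -0.068, 0.005, 0.011]
contact_force: [0.7, -0.4, -2.0]
gripper_width: 58.8
```

```bash
python3 -c "
from h import *
st()"
```

```text
t 8.7 TCPcab [15.4  4.8 92.1] yaw -7.81 lean x,y deg [ 0.72 -1.21] Fcab [ 0.8 -0.3 -2. ] w 58.8
```

Call:
send_rows --steps '[[[0,0.05,0.4,0,0.4],[0,0,0.4,0,0.4],[0,0,0.3,0,0.4],[0,0,0,0,0.4]]]'

```text
clock: 9.03
position: [623.6, 164.7, 82.3]
ee_rot: [0.998, -0.068, 0.006, 0.011]
contact_force: [-0.7, -0.5, 0.6]
gripper_width: 58.9
```

```bash
python3 -c "
from h import *
look_held('w6');st()"
```

```text
tcp [623.6 164.7  82.3] yaw -7.74 zax [ 0.011 -0.024 -1.   ] F [-0.7 -0.5  0.6]
wrist plate [631.8 164.6] [119.8 133.9] 81.11 slope in cab x,y deg [-2.03  0.15] z 87.3
door centre in cab [24.4  5.1]
t 9.0833 TCPcab [16.3  4.3 82.3] yaw -7.75 lean x,y deg [ 0.85 -1.22] Fcab [0.1 0.1 0.7] w 58.5
```

Call:
send_rows --steps '[[[0,0,0.3,0,0.4],[0,0,0.3,0,0.4],[0,0,0.2,0,0.4],[0,0,0,0,0.4]]]'

```text
clock: 9.42
position: [625.1, 165.0, 80.4]
ee_rot: [0.998, -0.067, 0.01, 0.01]
contact_force: [0.3, -0.8, -1.3]
gripper_width: 59.0
```

```bash
python3 -c "
from h import *
look_held('w7');st()"
```

```text
tcp [625.1 165.   80.4] yaw -7.66 zax [ 0.018 -0.022 -1.   ] F [ 0.3 -0.8 -1.3]
wrist plate [632.4 164.4] [119.8 135.2] 82.02 slope in cab x,y deg [0.03 0.  ] z 85.5
door centre in cab [25.1  5.1]
t 9.4667 TCPcab [17.8  4.7 80.1] yaw -7.67 lean x,y deg [ 1.2  -1.08] Fcab [-0.7 -0.3 -0.2] w 59.1
```

Call:
send_rows --steps '[[[-0.1,0.05,0.4,0,0.4],[-0.1,0,0.4,0,0.4],[0,0,0.4,0,0.4]]]'

```text
clock: 9.72
position: [624.3, 165.2, 73.4]
ee_rot: [0.998, -0.066, 0.012, 0.009]
contact_force: [-13.8, 0.3, 27.2]
gripper_width: 58.8
```

```bash
python3 -c "
from h import *
look_held('w8');st()"
```

```text
tcp [624.3 165.2  73.4] yaw -7.58 zax [ 0.023 -0.02  -1.   ] F [-13.8   0.3  27.2]
wrist plate [629.1 166. ] [121.8 143.3] 82.01 slope in cab x,y deg [6.53 0.01] z 79.4
door centre in cab [21.6  6.2]
t 9.7667 TCPcab [16.8  4.8 73.6] yaw -7.59 lean x,y deg [ 1.46 -0.96] Fcab [-7.4 -2.2 12.5] w 58.9
```

Call:
send_rows --steps '[[[0,0,0.35,0,0.4],[0,0,0.35,0,0.4],[0,0,0,0,0.4]]]'

```text
clock: 10.02
position: [624.4, 165.3, 74.9]
ee_rot: [0.998, -0.066, 0.014, 0.009]
contact_force: [0.2, 0.6, -1.5]
gripper_width: 58.8
```

```bash
python3 -c "
from h import *
look_held('w9');st()"
```

```text
tcp [624.4 165.3  74.9] yaw -7.57 zax [ 0.027 -0.019 -0.999] F [ 0.2  0.6 -1.5]
wrist plate [630.4 170.2] [130.5 141.6] 82.2 slope in cab x,y deg [ 5.81 -0.02] z 80.7
door centre in cab [22.3 10.6]
t 10.0667 TCPcab [17.2  5.  74.6] yaw -7.56 lean x,y deg [ 1.71 -0.86] Fcab [-0.4  0.9 -1.6] w 58.7
```

View pics/w9.png

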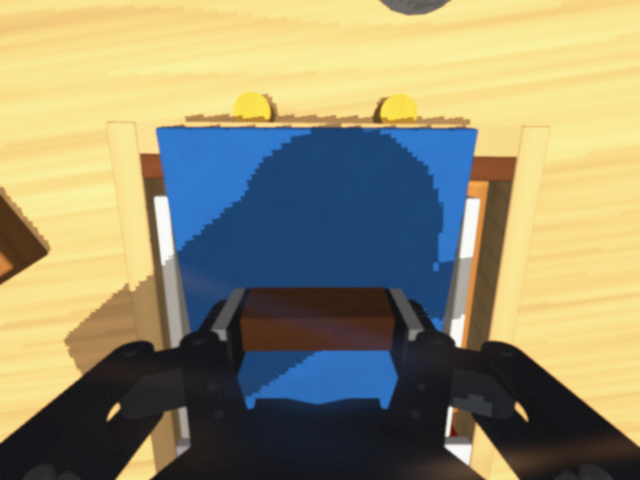

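The view shows the door tilted. Its far end rests over the wooden lip at row 128, and both guides show outside its edges at (170,260) and (465,270), so the low end is between them. I'll press for more tilt.

Call:
send_rows --steps '[[[0,0,0.5,0,0.4],[0,0,0.5,0,0.4],[0,0,0.5,0,0.4]]]'

```text
clock: 10.32
position: [625.0, 165.5, 73.5]
ee_rot: [0.998, -0.065, 0.016, 0.009]
contact_force: [-14.8, -1.2, 26.2]
gripper_width: 59.4
```

```bash
python3 -c "
from h import *
look_held('w10');st()"
```

```text
tcp [625.  165.5  73.5] yaw -7.47 zax [ 0.031 -0.021 -0.999] F [-14.8  -1.2  26.2]
wrist plate [630.9 170.2] [130.4 141.7] 82.25 slope in cab x,y deg [ 6.65 -0.04] z 79.4
door centre in cab [22.7 10.6]
t 10.3667 TCPcab [17.5  5.2 73.5] yaw -7.48 lean x,y deg [ 1.94 -0.91] Fcab [-13.4  -2.8  25.6] w 58.7
```

```bash
python3 -c "
from h import *
a=np.radians(-8.12); Rm=np.array([[np.cos(a),-np.sin(a)],[np.sin(a),np.cos(a)]])
def fit(P,Q,k):
    f=np.linalg.lstsq(np.c_[Q[k],np.ones(k.sum())],P[...,2][k],rcond=None)[0]; return np.degrees(np.arctan(f[:2])).round(2),f[2].round(1),k.sum()
im,P,m=look_held('w11'); Q=(P[...,:2]-[606.9,162.9])@Rm; st()
w=(abs(abs(Q[...,1])-85)<4)&(abs(Q[...,0])<90)&(abs(P[...,2]-79)<12); print('walls',fit(P,Q,w))
b=(P[...,2]<12)&(P[...,2]>-15); print('bench',fit(P,Q,b))
k=m&(abs(Q[...,1]-5)<50); print('plate',fit(P,Q,k)); x=Q[...,0][k]; zz=P[...,2][k]
for lo in range(-60,95,10):
    j=(x>lo)&(x<lo+10); 
    if j.sum()>20: print(lo,np.median(zz[j]).round(1),j.sum(),end=' | ')
print('far',np.percentile(x,99.7))
"
```

```text
tcp [625.  165.5  73.5] yaw -7.48 zax [ 0.031 -0.021 -0.999] F [-13.7  -0.9  25.6]
wrist plate [630.8 170.5] [130.8 142.1] 82.27 slope in cab x,y deg [ 6.69 -0.02] z 79.3
door centre in cab [22.6 10.9]
t 10.4167 TCPcab [17.5  5.2 73.5] yaw -7.48 lean x,y deg [ 1.94 -0.91] Fcab [-14.1  -2.2  26.6] w 58.6
walls (array([-0.  , -0.02]), np.float64(78.3), np.int64(7198))
bench (array([-0.01, -0.  ]), np.float64(-1.6), np.int64(139388))
plate (array([6.6 , 0.14]), np.float64(77.0), np.int64(49473))
-50 65.9 374 | -40 67.1 2155 | -30 68.7 2380 | -20 70.2 2350 | -10 71.3 199 | 0 103.6 95 | 10 75.4 137 | 20 77.7 3649 | 30 78.2 4802 | 40 79.7 5099 | 50 81.3 5569 | 60 82.9 6041 | 70 84.4 6654 | 80 86.0 7323 | 90 87.0 2646 | far 93.2598516173778
```

The wrist depth shows a tilt of about 8.7°, with the low end's underside at about z=60 mm, on the ledge. Now I'll slide towards -x under the metal lip.

Call:
send_rows --steps '[[[-0.2,0,-0.1,0,0.4],[-0.4,0,0,0,0.4],[-0.4,0,0,0,0.4],[-0.4,0,0,0,0.4]]]'

```text
clock: 10.75
position: [612.2, 167.9, 73.8]
ee_rot: [0.998, -0.066, 0.019, 0.008]
contact_force: [4.2, -0.7, -0.7]
gripper_width: 58.9
```

```bash
cat >> h.py <<'E'
def prof(name):
    im,P,m=look_held(name); a=np.radians(-8.12); Q=(P[...,:2]-[606.9,162.9])@np.array([[np.cos(a),-np.sin(a)],[np.sin(a),np.cos(a)]]); st()
    k=m&(abs(Q[...,1]-5)<50); x=Q[...,0][k]; zz=P[...,2][k]+1.6
    for lo in range(-70,95,10):
        j=(x>lo)&(x<lo+10)
        if j.sum()>100: print(lo+5,np.median(zz[j]).round(1),end=' | ')
    print('far',np.percentile(x,99.7).round(1))
E
python3 -c "
from h import *
prof('w12')"
```

```text
tcp [612.2 167.9  73.8] yaw -7.53 zax [ 0.036 -0.018 -0.999] F [ 4.2 -0.7 -0.7]
wrist plate [618.4 172.5] [130.3 141.5] 82.1 slope in cab x,y deg [6.48 0.03] z 79.4
door centre in cab [10.  11.1]
t 10.8 TCPcab [ 3.8  5.7 73.6] yaw -7.54 lean x,y deg [ 2.14 -0.74] Fcab [ 2.1 -0.4 -1.2] w 58.6
-55 68.4 | -45 69.6 | -35 71.2 | -25 72.5 | -5 103.0 | 5 77.7 | 15 79.5 | 25 80.3 | 35 81.9 | 45 83.4 | 55 85.0 | 65 86.5 | 75 88.0 | 85 88.1 | far 80.4
```

Call:
send_rows --steps '[[[-0.4,0.05,0,0,0.4],[-0.4,0.05,0,0,0.4],[-0.4,0,0,0,0.4],[-0.25,0,0,0,0.4]]]'

```text
clock: 11.13
position: [605.3, 169.4, 74.8]
ee_rot: [0.998, -0.064, 0.027, 0.007]
contact_force: [5.7, -4.1, -0.2]
gripper_width: 58.8
```

```bash
python3 -c "
from h import *
prof('w13')"
```

```text
tcp [605.3 169.4  74.8] yaw -7.27 zax [ 0.052 -0.017 -0.998] F [ 5.7 -4.1 -0.2]
wrist plate [611.5 173.8] [129.  141.3] 82.26 slope in cab x,y deg [7.97 0.14] z 79.9
door centre in cab [ 3.  11.4]
t 11.1833 TCPcab [-2.5  6.3 74.9] yaw -7.27 lean x,y deg [ 3.12 -0.54] Fcab [ 6.6 -1.9 -0. ] w 58.9
-65 67.9 | -55 69.2 | -45 70.9 | -35 72.6 | -25 73.7 | -15 103.9 | -5 78.4 | 5 80.4 | 15 81.3 | 25 83.0 | 35 84.7 | 45 86.4 | 55 88.1 | 65 89.9 | 75 90.9 | far 73.3
```

Call:
send_rows --steps '[[[-0.4,0.15,0,0,0.4],[-0.5,0.15,0,0,0.4],[-0.5,0,0,0,0.4]]]'

```text
clock: 11.43
position: [601.4, 170.3, 76.9]
ee_rot: [0.997, -0.062, 0.037, 0.004]
contact_force: [8.5, -6.2, -1.0]
gripper_width: 59.2
```

```bash
python3 -c "
from h import *
prof('w14')"
```

```text
tcp [601.4 170.3  76.9] yaw -7.12 zax [ 0.074 -0.012 -0.997] F [ 8.5 -6.2 -1. ]
wrist plate [610.6 174.3] [129.9 135.6] 82.44 slope in cab x,y deg [10.   0.6] z 81.7
door centre in cab [ 2.  11.8]
t 11.4833 TCPcab [-7.1  6.5 76.9] yaw -7.13 lean x,y deg [ 4.3  -0.06] Fcab [ 8.5 -2.  -0.2] w 58.9
-65 69.3 | -55 70.8 | -45 72.7 | -35 74.4 | -5 109.0 | 5 82.7 | 15 84.5 | 25 86.4 | 35 88.4 | 45 90.4 | 55 92.3 | 65 94.1 | far 69.0
```

Call:
send_rows --steps '[[[-0.5,0.2,0.1,0.015,0.4],[-0.6,0.2,0.2,0,0.4],[-0.6,0.1,0.3,0,0.4]]]'

```text
clock: 11.73
position: [599.4, 170.4, 77.6]
ee_rot: [0.996, -0.065, 0.053, -0.001]
contact_force: [10.6, -5.6, 9.2]
gripper_width: 58.8
```

```bash
python3 -c "
from h import *
prof('w15')"
```

```text
tcp [599.4 170.4  77.6] yaw -7.43 zax [ 0.107 -0.006 -0.994] F [10.6 -5.6  9.2]
wrist plate [610.2 174.4] [130.1 132.7] 81.54 slope in cab x,y deg [11.2   1.06] z 82.0
door centre in cab [ 1.7 11.9]
t 11.7833 TCPcab [-8.8  6.3 77.7] yaw -7.43 lean x,y deg [6.12 0.55] Fcab [11.2 -2.4  9.4] w 58.7
-65 70.0 | -55 71.6 | -45 73.6 | -35 75.2 | -5 82.5 | 5 83.9 | 15 85.8 | 25 87.9 | 35 89.9 | 45 92.0 | 55 94.0 | 65 95.6 | far 66.2
```

Call:
send_rows --steps '[[[-0.2,0.1,0.5,0,0.4],[-0.2,0.1,0.6,0,0.4],[-0.2,0,0.6,0,0.4]]]'

```text
clock: 12.03
position: [604.6, 170.1, 68.8]
ee_rot: [0.996, -0.062, 0.064, -0.003]
contact_force: [6.6, -6.0, 9.2]
gripper_width: 58.8
```

```bash
python3 -c "
from h import *
prof('w16')"
```

```text
tcp [604.6 170.1  68.8] yaw -7.22 zax [ 0.127 -0.002 -0.992] F [ 6.6 -6.   9.2]
wrist plate [614.2 172.4] [127.6 131.2] 82.15 slope in cab x,y deg [4.   0.42] z 72.6
door centre in cab [ 5.9 10.4]
t 12.0833 TCPcab [-3.1  6.8 68.2] yaw -7.2 lean x,y deg [7.26 0.89] Fcab [ 6.9 -3.   6.4] w 58.9
-55 68.3 | -45 69.0 | -35 69.8 | -25 70.5 | -5 141.3 | 5 73.3 | 15 74.1 | 25 74.9 | 35 75.8 | 45 76.6 | 55 77.4 | 65 78.3 | far 69.7
```

Call:
send_rows --steps '[[[-0.4,0.15,0.4,0,0.4],[-0.4,0.15,0.5,0,0.4],[-0.4,0,0.5,0,0.4]]]'

```text
clock: 12.33
position: [606.9, 170.0, 63.0]
ee_rot: [0.995, -0.06, 0.076, -0.005]
contact_force: [7.2, -11.0, 16.6]
gripper_width: 59.1
```

```bash
python3 -c "
from h import *
prof('w17')"
```

```text
tcp [606.9 170.   63. ] yaw -6.99 zax [ 0.152  0.001 -0.988] F [  7.2 -11.   16.6]
wrist plate [616.8 169.4] [122.1 124.8] 82.8 slope in cab x,y deg [-0.61  0.4 ] z 65.8
door centre in cab [8.9 7.8]
t 12.3833 TCPcab [-1.   7.  62.8] yaw -6.97 lean x,y deg [8.64 1.3 ] Fcab [10.  -4.8 11.6] w 59.1
-45 66.4 | -35 66.4 | -25 66.4 | -5 136.6 | 5 66.6 | 15 66.6 | 25 66.7 | 35 66.7 | 45 66.8 | 55 66.8 | 65 66.8 | 75 66.6 | far 70.6
```

The door is flat, with its top at about 66.6 mm, and below the wooden lip with its far end near x=71. Now it slides towards +x.

Call:
send_rows --steps '[[[0.3,0.15,0.05,0.015,0.4],[0.4,0.15,0.06,0,0.4],[0.4,0,0.06,0,0.4]]]'

```text
clock: 12.63
position: [617.1, 165.7, 63.4]
ee_rot: [0.995, -0.067, 0.076, -0.005]
contact_force: [1.3, -0.7, 3.1]
gripper_width: 58.8
```

```bash
python3 -c "
from h import *
prof('w18')"
```

```text
tcp [617.1 165.7  63.4] yaw -7.78 zax [ 0.151  0.    -0.988] F [ 1.3 -0.7  3.1]
wrist plate [622.9 165.9] [122.9 116.4] 81.94 slope in cab x,y deg [-0.39  0.53] z 66.3
door centre in cab [15.4  5.3]
t 12.6833 TCPcab [10.5  4.2 63.4] yaw -7.77 lean x,y deg [8.6  1.22] Fcab [ 1.5 -0.6  2.1] w 58.6
-35 66.6 | -25 66.7 | -15 66.7 | 5 137.1 | 15 67.0 | 25 67.0 | 35 67.0 | 45 67.1 | 55 67.2 | 65 67.2 | 75 67.5 | far 73.4
```

Call:
send_rows --steps '[[[0.25,0,0.05,0,0.4],[0.3,0,0.06,0,0.4]]]'

```text
clock: 12.85
position: [618.7, 165.1, 63.1]
ee_rot: [0.995, -0.067, 0.071, -0.003]
contact_force: [-19.2, 10.1, 15.1]
gripper_width: 58.6
```

```bash
python3 -c "
from h import *
prof('w19')"
```

```text
tcp [618.7 165.1  63.1] yaw -7.79 zax [ 0.142 -0.003 -0.99 ] F [-19.2  10.1  15.1]
wrist plate [623.2 164.3] [120.1 115.1] 81.95 slope in cab x,y deg [-0.55  0.35] z 66.0
door centre in cab [16.   3.7]
t 12.9 TCPcab [11.3  3.9 63.1] yaw -7.78 lean x,y deg [8.06 0.98] Fcab [-14.2   3.2  10.5] w 58.8
-35 66.3 | -25 66.4 | -15 66.5 | 15 66.8 | 25 66.7 | 35 66.7 | 45 66.8 | 55 66.8 | 65 66.9 | 75 67.0 | far 73.4
```

Call:
send_rows --steps '[[[0,0,0,0,0.4],[0,0,0,0,0.6],[0,0,0,0,0.8],[0,0,0,0,0.86],[0,0,0,0,0.86],[0,0,0,0,0.86]]]'

```text
clock: 13.4
position: [617.1, 164.7, 60.8]
ee_rot: [0.995, -0.067, 0.069, -0.002]
contact_force: [-0.1, -0.5, 0.0]
gripper_width: 73.5
```

```bash
python3 -c "
from h import *
prof('w20')"
```

```text
tcp [617.1 164.7  60.8] yaw -7.73 zax [ 0.138 -0.005 -0.99 ] F [-0.1 -0.5  0. ]
wrist plate [622.3 165.9] [122.3 117.5] 81.9 slope in cab x,y deg [-0.56  0.19] z 66.0
door centre in cab [14.9  5.2]
t 13.45 TCPcab [ 9.8  3.1 60.7] yaw -7.73 lean x,y deg [7.83 0.83] Fcab [ 1.   0.3 -0.5] w 73.5
-45 66.1 | -35 66.3 | -25 66.4 | -15 66.4 | -5 66.8 | 5 134.0 | 15 66.6 | 25 66.6 | 35 66.7 | 45 66.7 | 55 66.8 | 65 66.8 | 75 66.9 | far 73.4
```

Released, with the force near zero and the door still flat. Now I'll retreat upward.

Call:
send_rows --steps '[[[0,0,-0.5,0,0.86],[0,0,-1.0,0,0.86],[0,0,-1.5,0,0.86],[0,0,-2.5,0,0.86],[0,0,-3.0,0,0.86],[0,0,-3.0,0,0.86],[0,0,-2.0,0,0.86],[0,0,-1.0,0,0.86],[0,0,0,0,0.86]]]'

```text
clock: 14.2
position: [595.4, 164.6, 215.9]
ee_rot: [0.995, -0.067, 0.069, -0.002]
contact_force: [0.8, 0.2, 0.5]
gripper_width: 73.6
```

```bash
python3 -c "
from h import *
im,P,m=look_held('w21'); st()
a=np.radians(-8.12); Q=(P[...,:2]-[606.9,162.9])@np.array([[np.cos(a),-np.sin(a)],[np.sin(a),np.cos(a)]]); Z=P[...,2]+1.6
h=(abs(Z-90)<6)&(abs(Q[...,0]-8)<25)&(abs(Q[...,1]-5)<45); x,y=Q[h].T; print('handle x',np.percentile(x,[2,98]).round(1),'y',np.percentile(y,[1,99]).round(1),'z',np.median(Z[h]),h.sum())
b=m&(Z<75)&(abs(Q[...,0])<78)&(abs(Q[...,1]-5)<70); f=np.linalg.lstsq(np.c_[Q[b],np.ones(b.sum())],Z[b],rcond=None)[0]; print('plane',np.degrees(f[:2]).round(2),f[2].round(2)); print(np.percentile(Q[b],[.5,99.5],axis=0).round(1))
"
```

```text
tcp [595.4 164.6 215.9] yaw -7.76 zax [ 0.137 -0.005 -0.991] F [0.8 0.2 0.5]
wrist plate [612.6 166.8] [120.7 137.1] 81.83 slope in cab x,y deg [0.34 0.24] z 64.9
door centre in cab [5.1 4.6]
t 14.25 TCPcab [-1.190e+01 -1.000e-01  2.149e+02] yaw -7.77 lean x,y deg [7.77 0.81] Fcab [ 0.4  0.6 -0.1] w 73.6
handle x [ 0.8 16.1] y [-25.9  32.6] z 90.41048079974692 1405
plane [0.34 0.24] 66.45
[[-62.3 -54.7]
 [ 73.2  62.4]]
```

View pics/w21.png

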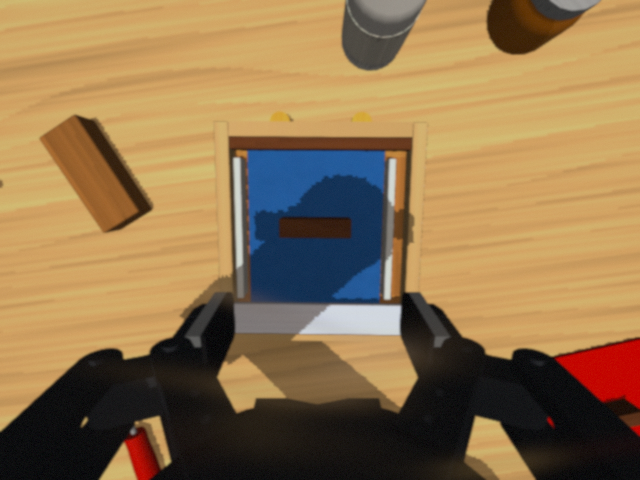

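The door sits flat between the guides, from (248,150) to (385,303), with both ends under their lips and the handle at (315,228). The handle's centre is at cabinet x≈8.4 mm (home is 8) and the plate's top at 66.4 mm (home is 66). I'm handing in.

```bash
python3 -c "
from h import *
print(job.job_done())"
```

```text
the job is handed in; nothing more can be done
None
```

The blue door is home in the cabinet, flat and handle up. I let go of it and handed the job in at about 14.3 s of the 58 s.

**What I did:**
- I gripped the handle by its ends and tilted the door to about 8.7° by pressing its far end on the wooden lip.
- I slid the low end under the metal lip against the spring, then lowered the far end between the guides.
- I moved the door +x until it hit the groove bottom (about 14 N against the motion), then opened the gripper and backed off.

**Last checks** (wrist camera, after backing off):
- **Position:** the handle's centre is at cabinet x ≈ 8.4 mm, where home is 8.
- **Flatness:** the plate's top is at z ≈ 66.4 mm, where home is 66, and flat to about 0.3°.
- **Fit:** both ends are under their lips, and the door lies between the guides.
- **Robot:** nothing was touching the gripper, and the force was near zero.

**What disagreed:**
- **Camera readings:** the wrist and top cameras differed by about 3 mm in x, and wrist depth read about 1.7 mm low. I used one camera for relative measurements and corrected the depth.
- **Slope fit:** the overall plate fit gave about 6.6° of tilt before the slide, but the height profile gave about 8.7°. I trusted the profile.
- **Forces and tool lean:** the tool leaned up to about 8.6° during the insertion. Readings between moves peaked at about 30 N in total while pressing on the wooden lip, with light rubbing on one guide.
- **Other things on the bench:** I moved nothing else on purpose, but I did not measure the other items again afterwards.

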